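Fetch the sample cassette from behind the standards jars

TASK

The black sample cassette lies with its rear edge under the hood of the autosampler dock, behind three standards jars. Stand all three jars upright, out of the way, on the green side mat, then slide the cassette forward out from under the lip, lift it clear by its grip bar and set it down centred and square on the white field of the inspection stage, always keeping it level and not dropping it. Then put each jar back upright in the middle of the dock disc of its own colour, leaving the cassette on the stage.

Things in the scene. Friction and masses are not known exactly. Their poses are not given: they have to be found in the camera images.
- dock: Fixed dark dock, front (-x) towards the robot; origin on the table. Deck x -100 to 160, y -140 to 140 mm, surface 15 mm above the table. Black hood with orange stripe at the rear: lip edge at x = 77, underside 33, top 63 mm above the table; below it side cheeks at y = +/-68 and back wall at x = 115. A low dish (30 mm wide, 8 high) stands at one side of the deck, tweezers lie on the hood
- cassette: Loose black plate 130 x 120 x 12 mm (x, y, z), 0.3 kg, with gold and silver crucibles; origin at centre of underside. Aluminium grip bar on its middle: 50 mm along x, 14 mm thick, 12 to 42 mm above the underside; balanced there. Starts flat on the deck, x nearly along the dock's, rear (+x) 18 to 28 mm under the lip with 6 mm air above: slide it some 40 mm to the dock's -x before lifting
- jar_red: Loose white jar with red lid and red band, upright cylinder 42 mm across, 65 mm high, 0.12 kg (jar masses vary by a fifth); origin at the centre of its underside, z up. Starts on the red disc
- jar_blue: The same kind of jar with blue lid and band; starts on the blue disc
- jar_yellow: The same kind of jar with yellow lid and band; starts on the yellow disc
- disc_red: Flat red disc, 58 mm across, printed on the dock's deck (no noticeable height); origin at its centre on the deck surface. The three discs lie in a row along the dock's y, 78 mm apart, 62 mm in front (-x) of the dock's origin, in any order
- disc_blue: Flat blue disc, as the red one
- disc_yellow: Flat yellow disc, as the red one
- mat: Green side mat, fixed on the table, 240 x 120 mm (x, y), 4 mm thick; origin at the centre of its underside. To the left or the right of the dock; room for the three jars in a row along its x, 70 mm apart
- stage: Inspection stage, fixed: black box 180 x 170 mm (x, y), its top 20 mm above its origin (centre of its underside, on the table), with a white field 130 x 120 mm in the middle that the cassette covers, cassette x along stage x, either way round. On the other side of the dock from the mat
There are look-alikes about, which are no part of the job. Leave any blue look-alike of the cassette alone.

How it is judged:
By the outcome, as a careful person would: the job done as asked, in the order asked, and still so for the second after the job is handed in, with the robot touching nothing.
It also fails if it takes over 139 s, if anything falls off the work surface, if the arm or the gripper's body presses on something with over 40 N, if the wrist force passes 120 N, or if a joint passes its speed limit or range.

ROBOT

A 6-joint arm with a two-finger parallel gripper is mounted at the origin on the work surface. World frame = base frame: x ahead of the robot, y to its left, z up, the work surface at z = 0. Lengths are in mm, angles in rad, forces in N, time in s.
With the tool pointing down it reaches from about 350 to 975 mm from the base axis. Payload 7.1 kg.
Tool frame: the origin (TCP) lies at the centre of the arm's flange, where the gripper is bolted on; the fingertips stand 182 mm ahead of it and the grasp point (between the pads) lies 163 mm ahead of it (bot.tip_reach is the distance from the TCP to the fingertips, in mm); z points along the fingers, y is the line along which they close (so a half turn about z gives the same grasp; the last joint's range is limited). The gripper opens to 88 mm and grips with 3 to 60 N. Pads are 20 mm wide; open, the fingers measure 115 mm over their backs; the gripper's body (75 mm by 178 mm) begins 61 mm behind the grasp point.
Start: joints at [1.113, 0.423, 1.63, -0, 1.089, -0.019], TCP at [265.501, 565.787, 404.675] pointing down, gripper open.
Joint ranges: [-3, 3], [-0.9, 2.11], [0.09, 2.58], [-1.31, 4.45], [0.11, 2.69], [-2.54, 2.54]. Speed limits (rad/s): [2.39, 2.39, 3.01, 3.14, 3.14, 3.14].

INTERFACE

Orientations are given as [roll, pitch, yaw] about the fixed x, y, z axes, in that order (R = Rz(yaw) Ry(pitch) Rx(roll)).
In Python, from rig import telemetry, capture, camera_info, order, bot gives the robot as it stands.
- The arm moves only by the tool step_arm, never from a script. Its argument "moves" is a list of rows, each a list of 3 entries, a list of its own where there are three numbers: the turn, a rotation vector about the tool's x, y, z in units of 5 degrees (1.0 is 5 degrees), then the shift along the tool's x, y, z in units of 40 mm (1.0 is 40 mm), then the opening, from -1 (shut) to 1 (fully open). A call has 1 to 20 rows; each row shifts and turns the commanded pose from where the row before left it, along the tool's axes as they then stand; what a row does not reach is not made up. A row lasts 1/8 s, in which the tool goes at most 62.5 mm and 10.7 degrees, less where a joint would pass 70% of its speed; a pose out of reach is approached as far as the arm can. A call is refused whole if a number of a shift passes 1 or a number of a turn 1, either way. A call with a gripper value outside its range is refused whole. The fingers move at their own pace and stop on an object; "newtons" is the grip in N (left out, the last holds). Time passes only in rows, so rows that do not move let the fingers close. It gives the time, the measured TCP pose, the force, the opening and the grip force at its end, in the units of the state.
- telemetry.read_state(): the state, without advancing time (a new reading comes with each control period).
- capture(name): name is "side" or "top"; returns the picture (384x512x3 uint8, blue, green, red); there is no depth.
- camera_info(name): a dict with "fx", "fy", "cx", "cy" (pixels), "rvec" (rotation vector, rad) and "tvec" (3), from world to camera coordinates, as OpenCV has them. Camera axes: x right, y down, z forward; pixel columns grow to the right and rows downward; lengths in mm; the calibration is good to about 2 mm. A picture is of the moment at which its call begins. camera_info takes no time and is no camera call.
- order.job_done(): hands the job in; it is judged then, once.
The state is a dict: "time": time; "q": joint angles; "qd": joint speeds; "joint_torque": joint torques, N m; "eef_pos": TCP position; "tool_rot": TCP orientation; "ft_force": force on the tool from outside, world axes, zero at the start; "wrist_torque": the same for the moment, N m; "finger_gap": finger opening in mm; "grasp_force": force on a finger pad.
Only numpy, scipy, OpenCV 4.12 (cv2) and the standard library are available. Lean on these libraries where they do the work, as an engineer would, in place of code of your own. Each camera call takes 0.05 s, during which the arm holds its last target. There are 200 camera calls.

## Working session

There is one attempt and no reset: what is moved stays moved. The work goes in short steps, Python scripts to look and compute and a tool call to move; the robot and the scene stay as the last step left them, time stands still between calls to the robot, and variables do not carry over. Pictures are saved under pics/ and viewed, at most 14 in all, crops included, and the job is handed in when it is done.

Besides the shell and the picture viewer there is one more tool, called after "Request:" as name(argument=value, ...) on one line, values as JSON. step_arm: Moves the arm, as the interface text tells. Its arguments: {"type":"object","properties":{"moves":{"type":"array","items":{"type":"array"}},"newtons":{"type":"number"}},"required":["moves"]}

```bash
ls; mkdir -p pics
python3 - <<'E'
from rig import telemetry, capture, camera_info, order, bot
import cv2
for n in("top","side"):
    cv2.imwrite(f"pics/{n}0.png",cv2.resize(capture(n),None,fx=1.5,fy=1.5)); print(n,camera_info(n))
print(telemetry.read_state())
E
```

```text
pics
top {'fx': 364.6886034169763, 'fy': 364.6886034169763, 'cx': 254.5415064190708, 'cy': 191.46059258402974, 'rvec': array([ 2.14988006, -2.21298301,  0.10497054]), 'tvec': array([ -29.26696207,  442.9450231 , 1097.45722248])}
side {'fx': 399.6463771156858, 'fy': 399.6463771156858, 'cx': 253.30798760518505, 'cy': 193.20084098155607, 'rvec': array([ 2.35569035, -0.79306942,  0.25437752]), 'tvec': array([-380.81460021,  215.99686376,  989.52339344])}
{'time': 0.1, 'q': array([ 1.11300063e+00,  4.23783295e-01,  1.63057335e+00, -4.41131779e-05,
        1.08857418e+00, -1.90100455e-02]), 'qd': array([-0.00206583, -0.00094393, -0.00174861, -0.00161512,  0.00011222,
       -0.00101812]), 'joint_torque': array([ 4.59828807e-04, -5.45617068e+01, -2.74326628e+01,  6.46129553e-02,
        1.88407477e-02,  6.96850790e-07]), 'eef_pos': array([265.40939412, 565.59011288, 403.98327523]), 'tool_rot': array([-3.14025398e+00,  1.36110555e-05,  2.70282750e+00]), 'ft_force': array([-0.26416492,  0.07651974, -0.00314965]), 'wrist_torque': array([ 0.00292449, -0.03375246,  0.04198602]), 'grasp_force': 0.0, 'finger_gap': 87.92203119939981}
```

View pics/top0.png

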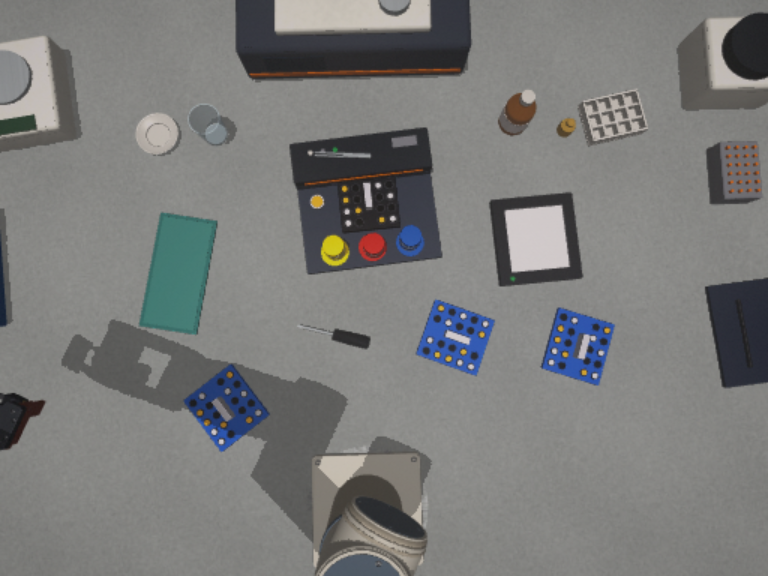

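View pics/side0.png

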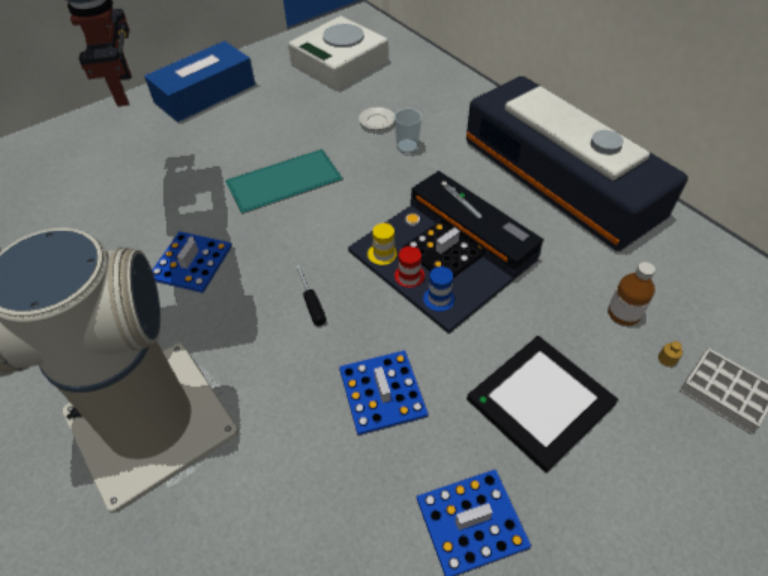

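The task's cassette is the black plate half under the orange-striped hood, at (369,204). The look-alikes are the blue plates at (455,337), (579,346) and (226,408), plus the dark tray at (745,330). The mat is at (178,273) on the left, the stage at (536,239) on the right, and the jars are yellow (335,249), red (373,246) and blue (410,239). Next I'll measure these and check the choice in a close crop.

```bash
cat > h.py <<'E'
from rig import telemetry, capture, camera_info, order, bot
import cv2, numpy as np
def cam(n):
    c=camera_info(n); K=np.array([[c['fx'],0,c['cx']],[0,c['fy'],c['cy']],[0,0,1]])
    return K,cv2.Rodrigues(np.array(c['rvec']))[0],np.array(c['tvec']).reshape(3),np.array(c['rvec'])
def H(n,z):
    K,R,t,_=cam(n); return K@np.c_[R[:,0],R[:,1],R[:,2]*z+t]   # world xy at z -> px
def world(n,px,z):
    return cv2.perspectiveTransform(np.float64(px).reshape(-1,1,2),np.linalg.inv(H(n,z))).reshape(-1,2)
def proj(n,P):
    K,R,t,rv=cam(n); return cv2.projectPoints(np.float64(P).reshape(-1,1,3),rv,t,K,None)[0].reshape(-1,2)
def rect(n,img,z,c,size,s):
    "orthographic view at height z, centre c, s px/mm, image up=+x, left=+y"
    w,h=size; A=np.array([[0,-1/s,c[0]+h/2/s],[-1/s,0,c[1]+w/2/s],[0,0,1]])
    return cv2.warpPerspective(img,H(n,z)@A,size,flags=cv2.INTER_CUBIC|cv2.WARP_INVERSE_MAP)
def box(m):
    cs,_=cv2.findContours(m.astype(np.uint8),cv2.RETR_EXTERNAL,cv2.CHAIN_APPROX_NONE)
    return max(cs,key=cv2.contourArea)
E
python3 - <<'E'
from h import *
I=capture("top"); S=capture("side"); cv2.imwrite("pics/top_raw.png",I); cv2.imwrite("pics/side_raw.png",S)
hsv=cv2.cvtColor(I,cv2.COLOR_BGR2HSV)
def sub(m,x0,y0,x1,y1):
    o=np.zeros_like(m);x0,y0,x1,y1=[int(v/1.5) for v in(x0,y0,x1,y1)];o[y0:y1,x0:x1]=m[y0:y1,x0:x1];return o
def rep(name,m,z):
    w=world("top",box(m),z).astype(np.float32); print(name,cv2.minAreaRect(w))
rep("mat",sub((hsv[...,0]>75)&(hsv[...,0]<95)&(hsv[...,1]>90),120,190,240,350),4)
rep("field",sub(I.min(2)>140,490,190,590,290),20)
rep("stage",sub(I.max(2)<75,470,185,600,295)|sub(I.min(2)>140,490,190,590,290),20)
for nm,lo,hi in(("yellow",20,35),("red",0,8),("blue",100,120)):
    m=sub((hsv[...,0]>=lo)&(hsv[...,0]<=hi)&(hsv[...,1]>140)&(hsv[...,2]>90),310,215,435,270)
    c=box(m); print(nm,cv2.boundingRect(c),world("top",[cv2.minEnclosingCircle(c)[0]],80))
d=world("top",np.array([[308,273],[441,258],[291,145],[430,129]])/1.5,15); print("dock front corners",d[:2])
c=world("top",[[246,160]],15)[0]; print(c)
g=rect("top",I,27,c,(760,560),2.6)
cv2.imwrite("pics/dock27.png",g)
E
```

```text
mat ((486.372314453125, 378.4223327636719), (118.23318481445312, 237.7978515625), 79.58546447753906)
field ((534.7678833007812, -363.18798828125), (128.87071228027344, 118.72769927978516), 3.7385480403900146)
stage ((535.43896484375, -356.46295166015625), (189.22633361816406, 197.15194702148438), 6.323880195617676)
yellow (214, 157, 19, 20) [[512.21182459  49.68140641]]
red (239, 155, 19, 19) [[517.07979856 -24.69349237]]
blue (264, 150, 19, 21) [[527.24194668 -97.95784926]]
dock front corners [[ 475.8305814   108.42759881]
 [ 499.16815027 -165.81824599]]
[540.80242236 -18.53340994]
```

View pics/dock27.png

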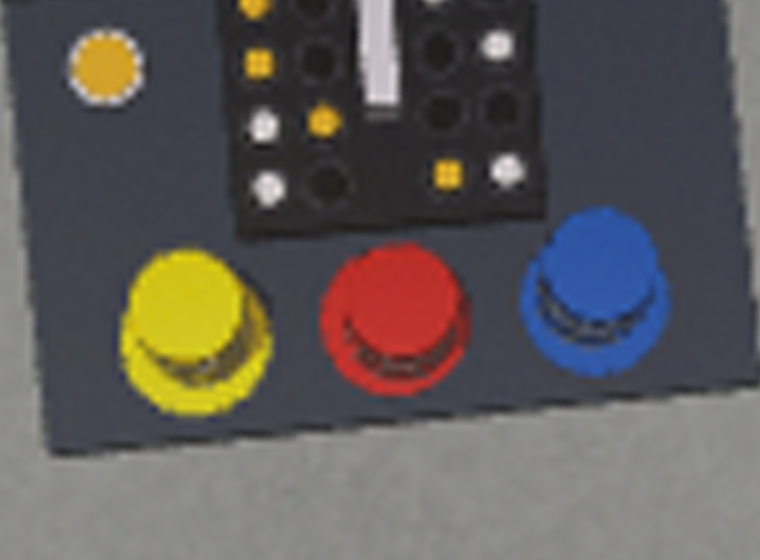

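The crop shows the black cassette (front edge (240,238)–(545,218), grip bar about (380,60)) with the yellow, red and blue jars in front of it at (190,300), (400,310) and (600,270). The choice is confirmed. Next I'll fit jar and disc positions in both cameras.

```bash
cat >> h.py <<'E'
from scipy.optimize import minimize
COL=dict(yellow=((20,35),),red=((0,8),(172,180)),blue=((100,122),))
a_=np.linspace(0,2*np.pi,40)
def circ(x,y,z,r): return np.c_[x+r*np.cos(a_),y+r*np.sin(a_),0*a_+z]
def cmask(n,I,col,xyz,rad):
    hsv=cv2.cvtColor(I,cv2.COLOR_BGR2HSV); m=np.zeros(I.shape[:2],bool)
    for lo,hi in COL[col]: m|=(hsv[...,0]>=lo)&(hsv[...,0]<=hi)&(hsv[...,1]>110)&(hsv[...,2]>60)
    w=np.zeros(m.shape,np.uint8); u=proj(n,[xyz])[0]; cv2.circle(w,tuple(int(v) for v in u),rad,1,-1); return m&(w>0)
def fit(n,I,col,p0,z,disc=True,jar=True,rad=26,k=8):
    "fit hull of jar (top xy) and disc to colour hull; p=[jar xy, disc xy]"
    m=cmask(n,I,col,(p0[0],p0[1],z+30*jar),rad)
    # biggest blobs only
    pts=np.argwhere(cv2.medianBlur(m.astype(np.uint8),3))[:,::-1].astype(np.float32)
    big=lambda P:cv2.fillConvexPoly(np.zeros((384*2,512*2),np.uint8),np.round(cv2.convexHull(np.float32(P)*2+.5)*16).astype(np.int32),1,shift=4)
    pts=np.concatenate([pts+d for d in([-.45,-.45],[.45,-.45],[.45,.45],[-.45,.45])]); M=big(pts)
    def f(p):
        P=[]
        if jar: P+=[circ(p[0],p[1],z+65,21)]
        if jar and not disc: P+=[circ(p[0],p[1],z+20,21)]
        if disc: P+=[circ(p[-2],p[-1],z,29)]
        return float((big(proj(n,np.concatenate(P)))!=M).sum())/M.sum()
    p=np.array(p0,float) if not(jar and disc) else np.r_[p0,p0].astype(float)
    for st in (8,3,1.5):
        sx=np.vstack([p]+[p+st*e for e in np.eye(len(p))]); r=minimize(f,p,method='Nelder-Mead',options=dict(initial_simplex=sx,xatol=.05,fatol=1e-4)); p=r.x
    return p,r.fun
E
python3 - <<'E'
from h import *
for n in("top","side"):
    I=cv2.imread(f"pics/{n}_raw.png")
    for c,p in(("yellow",(518,52)),("red",(525,-25)),("blue",(532,-103))):
        p,e=fit(n,I,c,p,15); print(n,c,p.round(1),round(e,3))
E
```

```text
top yellow [522.3  53.  518.9  53.2] 0.035
top red [523.5 -21.1 527.7 -24.5] 0.03
top blue [ 536.9 -100.8  534.7 -101.7] 0.026
side yellow [550.8  44.4 517.7  50.3] 0.178
side red [524.7 -27.6 525.3 -27.1] 0.041
side blue [ 537.9 -100.5  532.5 -104.7] 0.044
```

Request:
step_arm(moves=[[[0, 0, 1], [0, 0, 0.15], 0.6], [[0, 0, 1], [0, 0, 0.15], 0.6], [[0, 0, 1], [0, 0, 0.15], 0.6], [[0, 0, 1], [0, 0, 0.15], 0.6], [[0, 0, 1], [0, 0, 0.15], 0.6], [[0, 0, 1], [0, 0, 0.15], 0.6], [[0, 0, 1], [0, 0, 0.15], 0.6], [[0, 0, 1], [0, 0, 0.15], 0.6], [[0, 0, 1], [0, 0, 0.15], 0.6], [[0, 0, 1], [0, 0, 0.15], 0.6], [[0, 0, 1], [0, 0, 0.15], 0.6], [[0, 0, 1], [0, 0, 0.15], 0.6], [[0, 0, 0], [-0.5, 0.2, 0], 0.6], [[0, 0, 0], [-0.9, 0.36, 0], 0.6], [[0, 0, 0], [-0.9, 0.36, 0], 0.6], [[0, 0, 0], [-0.9, 0.36, 0], 0.6], [[0, 0, 0], [-0.9, 0.36, 0], 0.6], [[0, 0, 0], [-0.9, 0.36, 0], 0.6], [[0, 0, 0], [-0.9, 0.36, 0], 0.6], [[0, 0, 0], [-0.9, 0.36, 0], 0.6]], newtons=20)

```text
time: 2.7
eef_pos: [397.3, 301.7, 333.0]
tool_rot: [3.141, 0.0, 1.657]
ft_force: [0.2, 0.1, 0.2]
finger_gap: 70.4
grasp_force: 0.0
```

Request:
step_arm(moves=[[[0, 0, 0], [-0.9, 0.35, 0], 0.6], [[0, 0, 0], [-0.9, 0.35, 0], 0.6], [[0, 0, 0], [-0.9, 0.35, 0], 0.6], [[0, 0, 0], [-0.9, 0.35, 0], 0.6], [[0, 0, 0], [-0.9, 0.35, 0], 0.6], [[0, 0, 0], [-0.9, 0.35, 0], 0.6], [[0, 0, 0], [-0.7, 0.3, 0], 0.6], [[0, 0, 0], [-0.4, 0.16, 0], 0.6], [[0, 0, 0], [0, 0, 0.5], 0.6], [[0, 0, 0], [0, 0, 0.8], 0.6], [[0, 0, 0], [0, 0, 0.8], 0.6], [[0, 0, 0], [0, 0, 0.5], 0.6], [[0, 0, 0], [0, 0, 0.27], 0.6], [[0, 0, 0], [0, 0, 0], 0.6]])

```text
time: 4.45
eef_pos: [520.7, 53.5, 217.6]
tool_rot: [-3.14, 0.0, 1.656]
ft_force: [0.6, 1.0, 0.1]
finger_gap: 70.0
grasp_force: 0.0
```

Run:
```python
from h import *
import numpy as np
a=cv2.resize(capture("top")[110:210,170:310],None,fx=2.8,fy=2.8,interpolation=2)
b=cv2.resize(capture("side")[110:230,220:370],None,fx=2.6,fy=2.34,interpolation=2)
h=min(a.shape[0],b.shape[0]); cv2.imwrite("pics/g1.png",np.hstack([a[:h],b[:h]]))
```

```text
(no output)
```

View pics/g1.png

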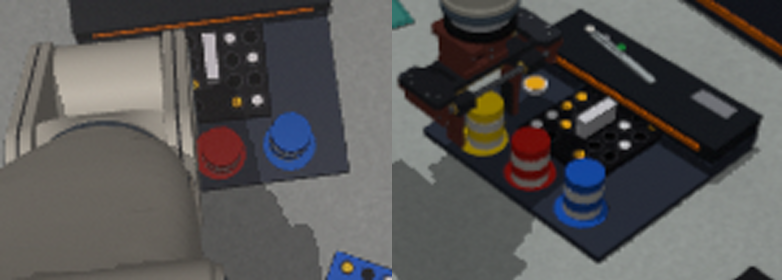

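Side crop shows the yellow jar at (487,120) between the open fingers, with red and blue clear of them. Closing and lifting.

Request:
step_arm(moves=[[[0, 0, 0], [0, 0, 0], -1], [[0, 0, 0], [0, 0, 0], -1], [[0, 0, 0], [0, 0, 0], -1], [[0, 0, 0], [0, 0, 0], -1], [[0, 0, 0], [0, 0, 0], -1], [[0, 0, 0], [0, 0, 0], -1], [[0, 0, 0], [0, 0, -0.3], -1], [[0, 0, 0], [0, 0, -0.6], -1], [[0, 0, 0], [0, 0, -0.8], -1], [[0, 0, 0], [0.2, 0.05, -0.4], -1], [[0, 0, 0], [0.5, 0.11, 0], -1], [[0, 0, 0], [0.8, 0.2, 0], -1], [[0, 0, 0], [0.9, 0.2, 0], -1], [[0, 0, 0], [0.9, 0.2, 0], -1], [[0, 0, 0], [0.9, 0.2, 0], -1], [[0, 0, 0], [0.9, 0.2, 0], -1], [[0, 0, 0], [0.9, 0.2, 0], -1], [[0, 0, 0], [0.8, 0.2, 0], -1], [[0, 0, 0], [0.5, 0.2, 0], -1], [[0, 0, 0], [0.35, 0.2, 0], -1]], newtons=20)

```text
time: 7.05
eef_pos: [572.9, 366.5, 301.4]
tool_rot: [-3.141, 0.0, 1.657]
ft_force: [0.0, 0.5, -2.2]
finger_gap: 41.7
grasp_force: 20.0
```

Request:
step_arm(moves=[[[0, 0, 0], [-0.03, -0.2, 0.3], -1], [[0, 0, 0], [0, 0, 0.6], -1], [[0, 0, 0], [0, 0, 0.7], -1], [[0, 0, 0], [0, 0, 0.5], -1], [[0, 0, 0], [0, 0, 0.2], -1], [[0, 0, 0], [0, 0, 0.07], -1], [[0, 0, 0], [0, 0, 0], -1], [[0, 0, 0], [0, 0, 0], 0.55], [[0, 0, 0], [0, 0, 0], 0.55], [[0, 0, 0], [0, 0, 0], 0.55], [[0, 0, 0], [0, 0, 0], 0.55], [[0, 0, 0], [0, 0, -0.4], 0.55], [[0, 0, 0], [0, 0, -0.8], 0.55], [[0, 0, 0], [0, 0, -0.8], 0.55], [[0, 0, 0], [0, 0, -0.4], 0.55]])

```text
time: 8.93
eef_pos: [565.8, 363.6, 306.0]
tool_rot: [3.138, -0.002, 1.656]
ft_force: [0.6, 0.5, -0.7]
finger_gap: 68.0
grasp_force: 0.0
```

Run:
```python
from h import *
for n in("top","side"):
    I=capture(n); cv2.imwrite(f"pics/{n}1.png",I)
    p,e=fit(n,I,"yellow",(565,364),4,disc=False); print(n,p.round(1),round(e,3))
    try:
        p,e=fit(n,I,"yellow",(518,52),15,jar=False); print(n,"disc",p.round(1),round(e,3))
    except Exception as x: print(x)
```

```text
top [566.3 360.9] 0.059
top disc [519.3  53.3] 0.041
side [563.3 355.3] 0.045
side disc [520.   52.4] 0.114
```

Request:
step_arm(moves=[[[0, 0, 0], [-0.3, -0.08, 0], 0.6], [[0, 0, 0], [-0.9, -0.17, 0], 0.6], [[0, 0, 0], [-0.9, -0.17, 0], 0.6], [[0, 0, 0], [-0.9, -0.17, 0], 0.6], [[0, 0, 0], [-0.9, -0.17, 0], 0.6], [[0, 0, 0], [-0.9, -0.17, 0], 0.6], [[0, 0, 0], [-0.9, -0.17, 0], 0.6], [[0, 0, 0], [-0.9, -0.17, 0], 0.6], [[0, 0, 0], [-0.9, -0.17, 0], 0.6], [[0, 0, 0], [-0.9, -0.17, 0], 0.6], [[0, 0, 0], [-0.9, -0.17, 0], 0.6], [[0, 0, 0], [-0.3, -0.07, 0], 0.6], [[0, 0, 0], [0, 0, 0.4], 0.6], [[0, 0, 0], [0, 0, 0.7], 0.6], [[0, 0, 0], [0, 0, 0.7], 0.6], [[0, 0, 0], [0, 0, 0.32], 0.6], [[0, 0, 0], [0, 0, 0], 0.6], [[0, 0, 0], [0, 0, 0], -1], [[0, 0, 0], [0, 0, 0], -1], [[0, 0, 0], [0, 0, 0], -1]])

```text
time: 11.52
eef_pos: [524.4, -25.7, 219.0]
tool_rot: [3.14, 0.0, 1.656]
ft_force: [-0.5, 0.9, 0.1]
finger_gap: 43.6
grasp_force: 0.0
```

Request:
step_arm(moves=[[[0, 0, 0], [0, 0, 0], -1], [[0, 0, 0], [0, 0, 0], -1], [[0, 0, 0], [0, 0, 0], -1], [[0, 0, 0], [0, 0, -0.3], -1], [[0, 0, 0], [0, 0, -0.7], -1], [[0, 0, 0], [0, 0, -0.9], -1], [[0, 0, 0], [0.2, 0, -0.5], -1], [[0, 0, 0], [0.6, -0.09, 0], -1], [[0, 0, 0], [0.9, 0, 0], -1], [[0, 0, 0], [0.9, 0, 0], -1], [[0, 0, 0], [0.9, 0, 0], -1], [[0, 0, 0], [0.9, 0, 0], -1], [[0, 0, 0], [0.9, 0, 0], -1], [[0, 0, 0], [0.9, 0, 0], -1], [[0, 0, 0], [0.9, 0, 0], -1], [[0, 0, 0], [0.9, 0, 0], -1], [[0, 0, 0], [0.9, 0, 0], -1], [[0, 0, 0], [0.8, 0, 0], -1], [[0, 0, 0], [0.33, 0, 0], -1], [[0, 0, 0], [0.1, 0, 0], -1]])

```text
time: 14.02
eef_pos: [486.0, 377.9, 314.4]
tool_rot: [-3.141, 0.0, 1.656]
ft_force: [0.0, -0.3, -1.1]
finger_gap: 41.4
grasp_force: 20.0
```

Request:
step_arm(moves=[[[0, 0, 0], [0, 0, 0.4], -1], [[0, 0, 0], [0, 0, 0.8], -1], [[0, 0, 0], [0, 0, 0.8], -1], [[0, 0, 0], [0, 0, 0.4], -1], [[0, 0, 0], [0, 0, 0.2], -1], [[0, 0, 0], [0, 0, 0.05], -1], [[0, 0, 0], [0, 0, 0], -1], [[0, 0, 0], [0, 0, 0], 0.5], [[0, 0, 0], [0, 0, 0], 0.5], [[0, 0, 0], [0, 0, 0], 0.5], [[0, 0, 0], [0, 0, 0], 0.5], [[0, 0, 0], [0, 0, -0.4], 0.5], [[0, 0, 0], [0, 0, -0.8], 0.5], [[0, 0, 0], [0, 0, -0.9], 0.5], [[0, 0, 0], [-0.2, 0, -0.4], 0.5], [[0, 0, 0], [-0.6, 0.05, 0], 0.6], [[0, 0, 0], [-0.9, 0.05, 0], 0.6], [[0, 0, 0], [-0.9, 0.05, 0], 0.6], [[0, 0, 0], [-0.9, 0.05, 0], 0.6], [[0, 0, 0], [-0.9, 0.05, 0], 0.6]])

```text
time: 16.52
eef_pos: [510.4, 200.4, 306.7]
tool_rot: [-3.139, 0.001, 1.655]
ft_force: [0.3, 0.4, -0.1]
finger_gap: 70.1
grasp_force: 0.0
```

Request:
step_arm(moves=[[[0, 0, 0], [-0.9, 0, 0], 0.6], [[0, 0, 0], [-0.9, 0, 0], 0.6], [[0, 0, 0], [-0.9, 0, 0], 0.6], [[0, 0, 0], [-0.9, 0, 0], 0.6], [[0, 0, 0], [-0.9, 0, 0], 0.6], [[0, 0, 0], [-0.9, 0, 0], 0.6], [[0, 0, 0], [-0.9, 0, 0], 0.6], [[0, 0, 0], [-0.9, 0, 0], 0.6], [[0, 0, 0], [-0.4, 0, 0], 0.6], [[0, 0, 0], [-0.04, 0, 0.4], 0.6], [[0, 0, 0], [0, 0, 0.8], 0.6], [[0, 0, 0], [0, 0, 0.8], 0.6], [[0, 0, 0], [0, 0, 0.35], 0.6], [[0, 0, 0], [0, 0, 0], 0.6], [[0, 0, 0], [0, 0, 0], -1], [[0, 0, 0], [0, 0, 0], -1], [[0, 0, 0], [0, 0, 0], -1], [[0, 0, 0], [0, 0, 0], -1], [[0, 0, 0], [0, 0, 0], -1], [[0, 0, 0], [0, 0, 0], -1]])

```text
time: 19.02
eef_pos: [537.3, -101.3, 215.0]
tool_rot: [3.14, 0.0, 1.656]
ft_force: [-0.6, 0.7, 5.7]
finger_gap: 41.7
grasp_force: 20.0
```

Request:
step_arm(moves=[[[0, 0, 0], [0, 0, -0.3], -1], [[0, 0, 0], [0, 0, -0.7], -1], [[0, 0, 0], [0, 0, -0.9], -1], [[0, 0, 0], [0.2, 0, -0.6], -1], [[0, 0, 0], [0.6, -0.1, 0], -1], [[0, 0, 0], [0.9, -0.17, 0], -1], [[0, 0, 0], [0.9, -0.17, 0], -1], [[0, 0, 0], [0.9, -0.17, 0], -1], [[0, 0, 0], [0.9, -0.17, 0], -1], [[0, 0, 0], [0.9, -0.17, 0], -1], [[0, 0, 0], [0.9, -0.17, 0], -1], [[0, 0, 0], [0.9, -0.17, 0], -1], [[0, 0, 0], [0.9, -0.17, 0], -1], [[0, 0, 0], [0.9, -0.17, 0], -1], [[0, 0, 0], [0.9, -0.17, 0], -1], [[0, 0, 0], [0.9, -0.17, 0], -1], [[0, 0, 0], [0.9, -0.17, 0], -1], [[0, 0, 0], [0.7, -0.04, 0], -1], [[0, 0, 0], [0.28, 0, 0], -1], [[0, 0, 0], [0, 0, 0], -1]])

```text
time: 21.52
eef_pos: [407.4, 392.8, 314.4]
tool_rot: [3.142, 0.0, 1.656]
ft_force: [0.7, 1.4, -0.7]
finger_gap: 41.7
grasp_force: 20.0
```

Request:
step_arm(moves=[[[0, 0, 0], [0, 0, 0.4], -1], [[0, 0, 0], [0, 0, 0.8], -1], [[0, 0, 0], [0, 0, 0.8], -1], [[0, 0, 0], [0, 0, 0.5], -1], [[0, 0, 0], [0, 0, 0.2], -1], [[0, 0, 0], [0, 0, 0.04], -1], [[0, 0, 0], [0, 0, 0], -1], [[0, 0, 0], [0, 0, 0], 0.5], [[0, 0, 0], [0, 0, 0], 0.5], [[0, 0, 0], [0, 0, 0], 0.5], [[0, 0, 0], [0, 0, 0], 0.5], [[0, 0, 0], [0, 0, -0.4], 0.5], [[0, 0, 0], [0, 0, -0.8], 0.5], [[0, 0, 0], [0, 0, -0.9], 0.5], [[0, 0, 0], [0, 0, -0.5], 0.5]])

```text
time: 23.4
eef_pos: [407.7, 393.1, 311.6]
tool_rot: [3.139, -0.002, 1.656]
ft_force: [0.6, 0.8, -0.2]
finger_gap: 65.9
grasp_force: 0.0
```

Run:
```python
from h import *
slots=dict(yellow=(565,362),red=(486,378),blue=(407,393)); discs=dict(yellow=(519,52),red=(526,-26),blue=(534,-103))
for n in("top","side"):
    I=capture(n); cv2.imwrite(f"pics/{n}2.png",I)
    for c in slots:
        p,e=fit(n,I,c,discs[c],15,jar=False); print(n,c,"disc",p.round(1),round(e,3))
        try:
            p,e=fit(n,I,c,slots[c],4,disc=False); print(n,c,p.round(1),round(e,3))
        except Exception as x: print("hidden")
I=cv2.imread("pics/top2.png")
cv2.imwrite("pics/dock2.png",rect("top",I,27,(600,-20),(780,600),2.6))
S=cv2.imread("pics/side2.png"); cv2.imwrite("pics/side2b.png",cv2.resize(S,None,fx=1.5,fy=1.5))
```

```text
top yellow disc [519.3  53.4] 0.041
top yellow [566.5 361. ] 0.072
top red disc [527. -24.] 0.037
top red [486.8 375.1] 0.095
top blue disc [ 534.9 -101.7] 0.031
top blue [408.5 394.7] 0.099
side yellow disc [520.2  52.3] 0.114
side yellow [563.2 355.6] 0.09
side red disc [526.1 -26.6] 0.079
side red [484.9 372. ] 0.047
side blue disc [ 535.1 -104.3] 0.148
side blue [406. 389.] 0.056
```

View pics/dock2.png

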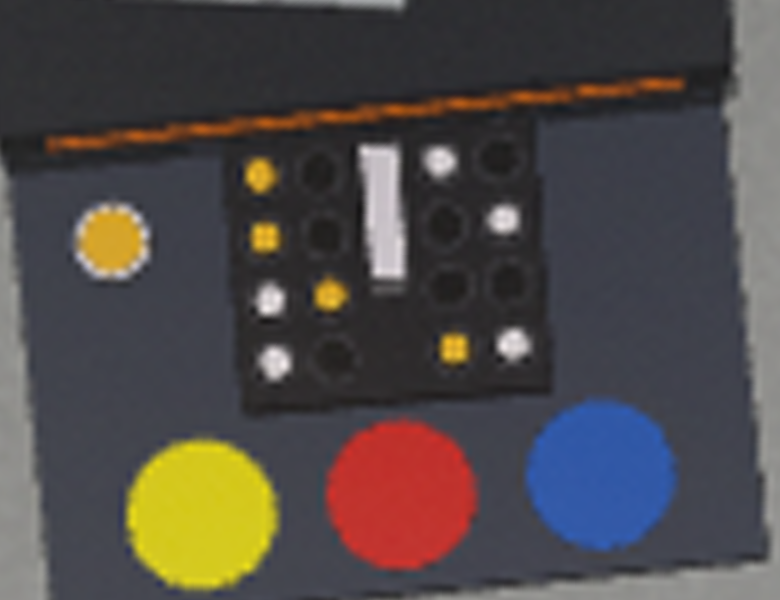

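View pics/side2b.png

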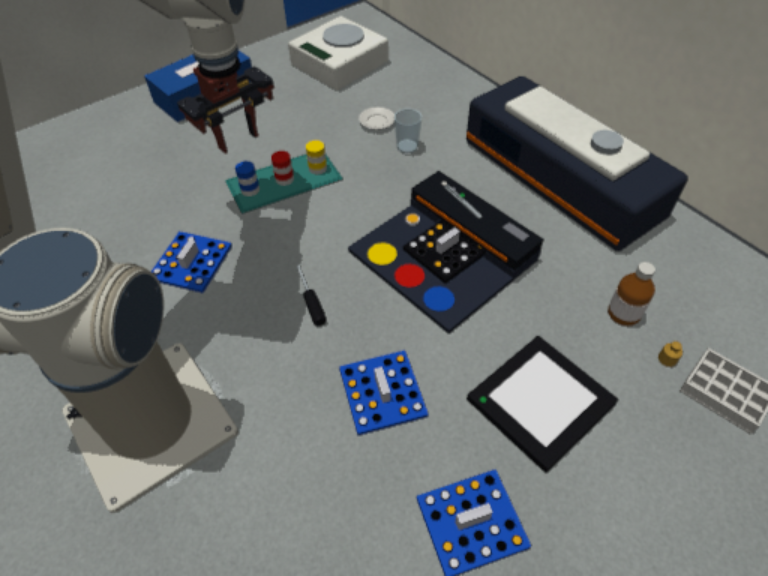

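Jars stand upright on the mat, seen in the side view at (246,177), (282,166) and (316,156). In the rectified view the cassette's front edge is (245,412)–(552,388), the bar top (360–405,145–280), and the lip stripe is above it. Next I'll measure the bar, cassette edges and field in both cameras.

Run:
```python
from h import *
for n in("top","side"):
    I=cv2.imread(f"pics/{n}2.png")
    def region(z,c,sz,thr,nm):
        s=4;g=rect(n,I,z,c,sz,s);gr=g.min(2);m=gr>thr
        b=box(m); (cx,cy),(w,h),a=cv2.minAreaRect(b)
        M=cv2.moments(b); mx,my=M['m10']/M['m00'],M['m01']/M['m00']
        print(n,nm,"ctr",np.round([c[0]+(sz[1]/2-cy)/s,c[1]+(sz[0]/2-cx)/s,c[0]+(sz[1]/2-my)/s,c[1]+(sz[0]/2-mx)/s],1),"size",round(w/s,1),round(h/s,1),"ang",round(a,2))
    region(57,(626,-18),(160,360),150,"bar")
    region(20,(535,-363),(640,640),140,"field")
    # cassette edges, z=27 view: fit lines of dark/deck boundary
    s=4;c=(600,-20);sz=(800,600);g=cv2.cvtColor(rect(n,I,27,c,sz,s),cv2.COLOR_BGR2GRAY).astype(float); g=cv2.GaussianBlur(g,(0,0),4)
    W=lambda u,v:(c[0]+(sz[1]/2-v)/s,c[1]+(sz[0]/2-u)/s)
    P=[]
    for u in range(240,560,8):   # front edge near v=460
        col=g[400:500,u]; k=np.argmax(np.diff(col)); P.append(W(u,400+k+.5))
    P=np.array(P); 
    for _ in range(3):
        f=np.polyfit(P[:,1],P[:,0],1); r=abs(P[:,0]-np.polyval(f,P[:,1])); P=P[r<max(1,1.5*np.median(r))]
    print(n,"front edge yaw",np.degrees(np.arctan(-f[0])).round(2),"x at y=-23:",np.polyval(f,-23).round(1),len(P))
    for nm,u0,sg in(("left",155,-1),("right",630,1)):
        P=[]
        for v in range(250,430,6):
            row=g[v,u0-40:u0+60] if 0 else g[v,u0-50:u0+50]; k=np.argmax(sg*np.diff(row)); P.append(W(u0-50+k+.5,v))
        P=np.array(P)
        for _ in range(3):
            f=np.polyfit(P[:,0],P[:,1],1); r=abs(P[:,1]-np.polyval(f,P[:,0])); P=P[r<max(1,1.5*np.median(r))]
        print(n,nm,"yaw",np.degrees(np.arctan(f[0])).round(2),"y at x=600:",np.polyval(f,600).round(1),len(P))
```

```text
top bar ctr [626.2 -17.9 626.4 -17.8] size 49.7 13.6 ang 85.19
top field ctr [ 534.8 -363.3  534.9 -363.3] size 130.4 120.4 ang 86.07
top front edge yaw 4.2 x at y=-23: 559.4 38
top left yaw 4.45 y at x=600: 41.4 26
top right yaw 2.46 y at x=600: -80.9 12
side bar ctr [625.9 -20.4 625.8 -20.4] size 48.6 13.7 ang 86.57
side field ctr [ 535.4 -364.9  535.3 -365. ] size 130.7 120.7 ang 86.06
side front edge yaw 3.98 x at y=-23: 555.3 24
side left yaw 3.84 y at x=600: 38.1 17
side right yaw 4.68 y at x=600: -87.9 20
```

Request:
step_arm(moves=[[[0, 0, 0.95], [0, 0, 0], -0.2], [[0, 0, 0.95], [0, 0, 0], -0.2], [[0, 0, 0.95], [0, 0, 0], -0.2], [[0, 0, 0.95], [0, 0, 0], -0.2], [[0, 0, 0.95], [0, 0, 0], -0.2], [[0, 0, 0.95], [0, 0, 0], -0.2], [[0, 0, 0.95], [0, 0, 0], -0.2], [[0, 0, 0.95], [0, 0, 0], -0.2], [[0, 0, 0.95], [0, 0, 0], -0.2], [[0, 0, 0.95], [0, 0, 0], -0.2], [[0, 0, 0.95], [0, 0, 0], -0.2], [[0, 0, 0.95], [0, 0, 0], -0.2], [[0, 0, 0.95], [0, 0, 0], -0.2], [[0, 0, 0.95], [0, 0, 0], -0.2], [[0, 0, 0.95], [0, 0, 0], -0.2], [[0, 0, 0.95], [0, 0, 0], -0.2], [[0, 0, 0.95], [0, 0, 0], -0.2], [[0, 0, 0.95], [0, 0, 0], -0.2], [[0, 0, 0.95], [0, 0, 0], -0.2], [[0, 0, 0.1], [0, 0, 0], -0.2]])

```text
time: 26.0
eef_pos: [407.2, 392.6, 308.2]
tool_rot: [3.141, 0.001, 0.072]
ft_force: [-0.3, 0.0, 0.4]
finger_gap: 34.8
grasp_force: 0.0
```

Request:
step_arm(moves=[[[0, 0, 0], [0.15, 0.4, 0], -0.2], [[0, 0, 0], [0.4, 0.9, 0], -0.2], [[0, 0, 0], [0.4, 0.9, 0], -0.2], [[0, 0, 0], [0.4, 0.9, 0], -0.2], [[0, 0, 0], [0.4, 0.9, 0], -0.2], [[0, 0, 0], [0.4, 0.9, 0], -0.2], [[0, 0, 0], [0.4, 0.9, 0], -0.2], [[0, 0, 0], [0.4, 0.9, 0], -0.2], [[0, 0, 0], [0.4, 0.9, 0], -0.2], [[0, 0, 0], [0.4, 0.9, 0], -0.2], [[0, 0, 0], [0.4, 0.9, 0], -0.2], [[0, 0, 0], [0.4, 0.9, 0], -0.2], [[0, 0, 0], [0.16, 0.36, 0], -0.2], [[0, 0, 0], [0, 0, 0], -0.2], [[0, 0, 0], [0, 0, 0], -0.2]])

```text
time: 27.88
eef_pos: [625.2, -18.3, 308.5]
tool_rot: [-3.141, 0.001, 0.072]
ft_force: [-0.4, 0.2, -0.6]
finger_gap: 35.2
grasp_force: 0.0
```

Request:
step_arm(moves=[[[0, 0, 0], [0, 0, 0.4], -0.2], [[0, 0, 0], [0, 0, 0.7], -0.2], [[0, 0, 0], [0, 0, 0.6], -0.2], [[0, 0, 0], [0, 0, 0.4], -0.2], [[0, 0, 0], [0, 0, 0.2], -0.2], [[0, 0, 0], [0, 0, 0], -0.2], [[0, 0, 0], [0, 0, 0], -1], [[0, 0, 0], [0, 0, 0], -1], [[0, 0, 0], [0, 0, 0], -1], [[0, 0, 0], [0, 0, 0], -1], [[0, 0, 0], [0, 0, 0], -1], [[0, 0, 0], [0, 0, 0], -1]], newtons=30)

```text
time: 29.38
eef_pos: [626.2, -19.0, 217.4]
tool_rot: [3.141, -0.001, 0.072]
ft_force: [-0.4, 0.3, 6.1]
finger_gap: 13.9
grasp_force: 30.0
```

Run:
```python
from h import *
b=cv2.resize(capture("side")[100:220,220:370],None,fx=4,fy=4,interpolation=2)
cv2.imwrite("pics/g2.png",b)
```

```text
(no output)
```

View pics/g2.png

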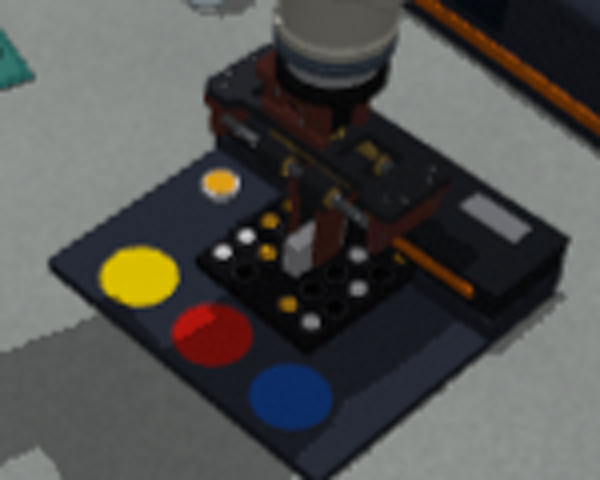

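The grip bar is held centrally at (300,245), and the cassette is flat on the deck with its rear still under the lip. Sliding forward.

Request:
step_arm(moves=[[[0, 0, 0], [-0.06, 0, 0], -1], [[0, 0, 0], [-0.12, 0, 0], -1], [[0, 0, 0], [-0.16, 0, 0], -1], [[0, 0, 0], [-0.16, 0, 0], -1], [[0, 0, 0], [-0.16, 0, 0], -1], [[0, 0, 0], [-0.16, 0, 0], -1], [[0, 0, 0], [-0.16, 0, 0], -1], [[0, 0, 0], [-0.16, 0, 0], -1], [[0, 0, 0], [-0.1, 0, 0], -1], [[0, 0, 0], [-0.05, 0, 0], -1], [[0, 0, 0], [0, 0, 0], -1]])

```text
time: 30.8
eef_pos: [574.8, -22.8, 217.4]
tool_rot: [3.141, -0.002, 0.072]
ft_force: [3.9, 0.1, 7.9]
finger_gap: 14.3
grasp_force: 30.0
```

Request:
step_arm(moves=[[[0, 0, 0], [0, 0, -0.05], -1], [[0, 0, 0], [0, 0, -0.15], -1], [[0, 0, 0], [0, 0, -0.3], -1], [[0, 0, 0], [0, 0, -0.4], -1], [[0, 0, 0], [0, 0, -0.4], -1], [[0, 0, 0], [0, 0, -0.4], -1], [[0, 0, 0], [0, 0, -0.3], -1], [[0, 0, 0], [0, 0, -0.15], -1], [[0, 0, 0], [0, 0, -0.05], -1], [[0, 0, 0], [0, 0, 0], -1]])

```text
time: 32.05
eef_pos: [574.3, -22.7, 304.4]
tool_rot: [-3.141, 0.001, 0.072]
ft_force: [1.0, -0.4, -2.7]
finger_gap: 13.8
grasp_force: 30.0
```

Run:
```python
from h import *
b=cv2.resize(capture("side")[100:240,200:380],None,fx=4,fy=4,interpolation=2)
cv2.imwrite("pics/g3.png",b); print(telemetry.read_state())
```

```text
{'time': 32.1, 'q': array([-6.02456801e-02,  4.84496455e-01,  1.80895406e+00, -4.80191553e-05,
        8.49061129e-01,  1.43887302e+00]), 'qd': array([ 0.00012911,  0.00497712,  0.00058369, -0.0026274 , -0.00131345,
        0.00031599]), 'joint_torque': array([ 2.49420664e-03, -5.46009350e+01, -2.29160517e+01,  1.84745353e-02,
       -6.87609147e-02, -1.02089984e-04]), 'eef_pos': array([574.27140558, -22.72227072, 304.21745508]), 'tool_rot': array([-3.14150747e+00,  9.15747596e-04,  7.17094065e-02]), 'ft_force': array([-0.06968601,  0.30469049, -3.2373704 ]), 'wrist_torque': array([ 0.03306527,  0.215821  , -0.02916177]), 'grasp_force': 29.995984733104706, 'finger_gap': 13.997649945748975}
```

View pics/g3.png

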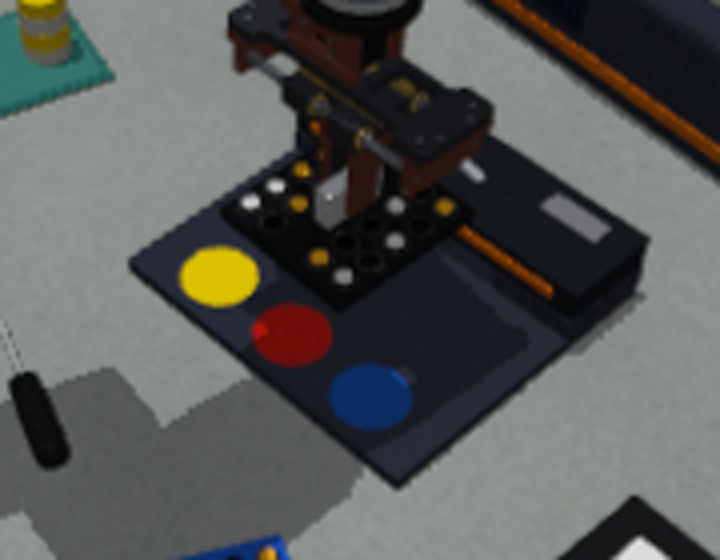

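Cassette held level by the bar at (335,200), clear of the lip; about 3 N load. Moving to the stage.

Request:
step_arm(moves=[[[0, 0, 0.04], [-0.04, 0.2, 0], -1], [[0, 0, 0], [-0.1, 0.5, 0], -1], [[0, 0, 0], [-0.13, 0.7, 0], -1], [[0, 0, 0], [-0.13, 0.7, 0], -1], [[0, 0, 0], [-0.13, 0.7, 0], -1], [[0, 0, 0], [-0.13, 0.7, 0], -1], [[0, 0, 0], [-0.13, 0.7, 0], -1], [[0, 0, 0], [-0.13, 0.7, 0], -1], [[0, 0, 0], [-0.13, 0.7, 0], -1], [[0, 0, 0], [-0.13, 0.7, 0], -1], [[0, 0, 0], [-0.13, 0.7, 0], -1], [[0, 0, 0], [-0.13, 0.7, 0], -1], [[0, 0, 0], [-0.1, 0.5, 0], -1], [[0, 0, 0], [-0.04, 0.24, 0], -1], [[0, 0, 0], [0, 0, 0], -1], [[0, 0, 0], [0, 0, 0.3], -1], [[0, 0, 0], [0, 0, 0.5], -1], [[0, 0, 0], [0, 0, 0.3], -1], [[0, 0, 0], [0, 0, 0.1], -1], [[0, 0, 0], [0, 0, 0], -1]])

```text
time: 34.6
eef_pos: [534.5, -363.7, 256.2]
tool_rot: [-3.141, 0.001, 0.068]
ft_force: [0.0, -0.0, -3.0]
finger_gap: 13.8
grasp_force: 30.0
```

Run:
```python
from h import *
s=telemetry.read_state(); print(s['eef_pos'],s['tool_rot'])
z=20+s['eef_pos'][2]-222.4
for n in("top","side"):
    I=capture(n); cv2.imwrite(f"pics/{n}3.png",I)
    b=rect(n,I,z+12,(535,-364),(390,560),2.2)
    globals()[n]=b
cv2.imwrite("pics/st3.png",np.hstack([top,side])); print(z)
```

```text
[ 534.50531144 -363.72374222  256.1909827 ] [-3.14114326e+00  5.28428121e-04  6.83989030e-02]
53.790982703590686
```

View pics/st3.png

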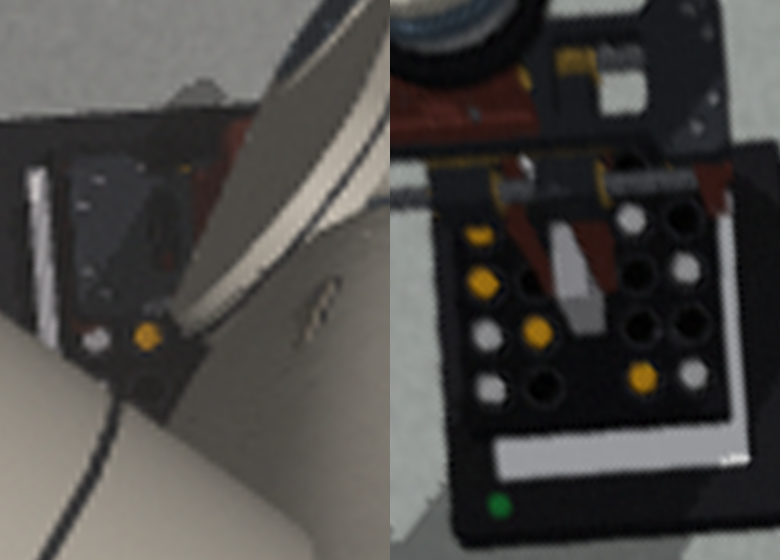

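The view shows the cassette level above the stage, with the field's rims (735,400) and (620,460) visible from parallax as expected at 34 mm height. Setting it down.

Request:
step_arm(moves=[[[0, 0, 0], [0.02, 0, 0.2], -1], [[0, 0, 0], [0, 0, 0.25], -1], [[0, 0, 0], [0, 0, 0.15], -1], [[0, 0, 0], [0, 0, 0.1], -1], [[0, 0, 0], [0, 0, 0.06], -1], [[0, 0, 0], [0, 0, 0.04], -1], [[0, 0, 0], [0, 0, 0.03], -1], [[0, 0, 0], [0, 0, 0], -1], [[0, 0, 0], [0, 0, 0], -1]])

```text
time: 35.83
eef_pos: [535.3, -363.8, 223.6]
tool_rot: [3.141, -0.0, 0.068]
ft_force: [-0.2, -0.3, -3.4]
finger_gap: 14.1
grasp_force: 30.0
```

Run:
```python
from h import *
s=telemetry.read_state(); print(s['eef_pos'],s['ft_force'])
I=capture("side"); cv2.imwrite("pics/st4.png",rect("side",I,32,(535,-364),(560,560),2.6))
```

```text
[ 535.28082973 -363.82295494  223.61086861] [-0.21675719 -0.3487497  -3.40813089]
```

View pics/st4.png

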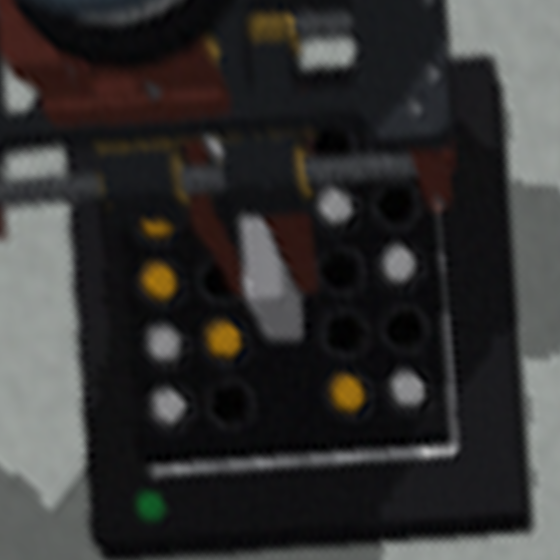

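Request:
step_arm(moves=[[[0, 0, 0], [0, 0, 0.02], -1], [[0, 0, 0], [0, 0, 0.01], -1], [[0, 0, 0], [0, 0, 0.01], -1], [[0, 0, 0], [0, 0, 0], -1]])

```text
time: 36.38
eef_pos: [535.2, -363.8, 222.4]
tool_rot: [3.142, -0.0, 0.068]
ft_force: [-3.3, 2.1, 6.1]
finger_gap: 14.3
grasp_force: 30.0
```

Request:
step_arm(moves=[[[0, 0, 0], [0, 0, 0], -0.5], [[0, 0, 0], [0, 0, 0], -0.2], [[0, 0, 0], [0, 0, 0], -0.2], [[0, 0, 0], [0, 0, 0], -0.2], [[0, 0, 0], [0, 0, -0.2], -0.2], [[0, 0, 0], [0, 0, -0.5], -0.2], [[0, 0, 0], [0, 0, -0.8], -0.2], [[0, 0, 0], [0, -0.4, -0.6], -0.2], [[0, 0, 0], [0, -0.9, 0], 0], [[0, 0, 0], [0, -0.9, 0], 0], [[0, 0, 0], [0, -0.9, 0], 0], [[0, 0, 0], [0, -0.9, 0], 0], [[0, 0, 0], [0, -0.9, 0], 0], [[0, 0, 0], [0, -0.9, 0], 0], [[0, 0, 0], [0, -0.4, 0], 0], [[0, 0, 0], [0, -0.2, 0], 0]])

```text
time: 38.38
eef_pos: [518.1, -108.0, 306.8]
tool_rot: [3.141, -0.001, 0.069]
ft_force: [-0.1, 0.2, 0.2]
finger_gap: 43.7
grasp_force: 0.0
```

Run:
```python
from h import *
def reg(n,I,z,c,sz,thr,nm):
    s=4;m=rect(n,I,z,c,sz,s).min(2)>thr; b=box(m); (cx,cy),(w,h),a=cv2.minAreaRect(b)
    print(n,nm,np.round([c[0]+(sz[1]/2-cy)/s,c[1]+(sz[0]/2-cx)/s],1),round(w/s,1),round(h/s,1),round(a,2))
v=[]
for n in("top","side"):
    I=capture(n); cv2.imwrite(f"pics/{n}5.png",I)
    reg(n,I,62,(535,-364),(160,360),150,"bar")
    v.append(rect(n,I,20,(535,-364),(390,430),2))
cv2.imwrite("pics/st5.png",np.hstack(v))
```

```text
top bar [ 535.5 -362. ] 49.3 13.5 85.83
side bar [ 535.2 -364.9] 49.6 13.7 85.28
```

View pics/st5.png

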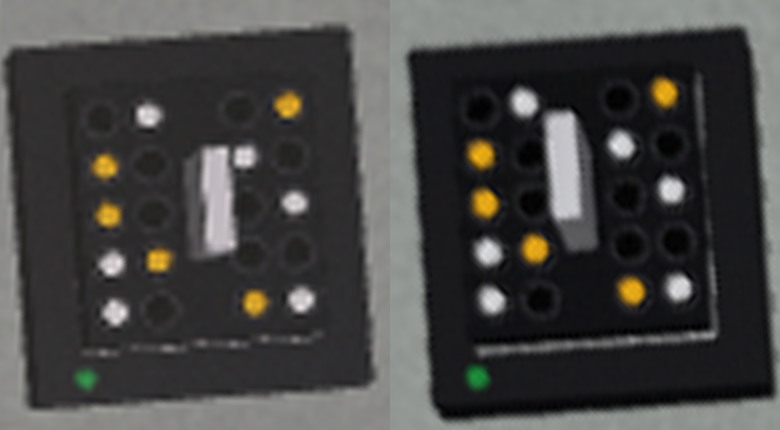

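The cassette sits flat and square on the field, with thin white slivers at its front (595,345) and right (708,210) edges. I'll measure their width.

Run:
```python
from h import *
yaw=np.radians(3.93); 
for n,c in(("top",(534.8,-363.3)),("side",(535.3,-364.9))):
    K,R,t,_=cam(n); print(n,"cam at",(-R.T@t).round())
    s=4; W,Hh=(640,640)
    A=np.array([[0,-1/s,80],[-1/s,0,80],[0,0,1]]); Rz=np.array([[np.cos(yaw),-np.sin(yaw),c[0]],[np.sin(yaw),np.cos(yaw),c[1]],[0,0,1]])
    ims=[cv2.warpPerspective(cv2.imread(f"pics/{n}{k}.png"),H(n,20)@Rz@A,(W,Hh),flags=cv2.INTER_LINEAR|cv2.WARP_INVERSE_MAP).min(2).astype(float) for k in(2,5)]
    before,after=ims; white=np.median(before[200:440,200:440])
    def prof(nm,sl):  # sl: 1-d profile along outward direction in stage frame
        a=sl(after);b=sl(before); dark=np.percentile(a,20); w=np.clip((a-dark)/(white-dark),0,None); 
        print(n,nm,"sliver mm",round((w*(w>.08)).sum()/s,2),"peak",round(w.max(),2),"at",round((w*np.arange(len(w))).sum()/w.sum()/s,1))
    prof("front",lambda g:np.median(g[320+4*50:320+4*75,320-160:320+160],axis=1))
    prof("rear",lambda g:np.median(g[320-4*75:320-4*50,320-160:320+160],axis=1))
    prof("right",lambda g:np.median(g[320-160:320+120,320+4*50:320+4*70],axis=0))
    prof("left",lambda g:np.median(g[320-160:320+160,320-4*70:320-4*50],axis=0))
```

```text
top cam at [ 345.  -30. 1132.]
top front sliver mm 0.45 peak 0.16 at 15.8
top rear sliver mm 0.0 peak 0.02 at 8.8
top right sliver mm 0.0 peak 0.02 at 9.3
top left sliver mm 0.0 peak 0.05 at 8.5
side cam at [  49. -597.  901.]
side front sliver mm 1.85 peak 0.38 at 15.4
side rear sliver mm 0.0 peak 0.05 at 16.3
side right sliver mm 0.13 peak 0.09 at 11.2
side left sliver mm 0.0 peak 0.04 at 13.0
```

Any offset is at most about 1–1.5 mm, so the cassette is well placed. Now the jars go back; the current tool yaw, closing along y, suits both the mat and the dock.

Request:
step_arm(moves=[[[0, 0, 0], [-0.07, -0.5, 0], 0.6], [[0, 0, 0], [-0.14, -0.9, 0], 0.6], [[0, 0, 0], [-0.14, -0.9, 0], 0.6], [[0, 0, 0], [-0.14, -0.9, 0], 0.6], [[0, 0, 0], [-0.14, -0.9, 0], 0.6], [[0, 0, 0], [-0.14, -0.9, 0], 0.6], [[0, 0, 0], [-0.14, -0.9, 0], 0.6], [[0, 0, 0], [-0.14, -0.9, 0], 0.6], [[0, 0, 0], [-0.14, -0.9, 0], 0.6], [[0, 0, 0], [-0.14, -0.9, 0], 0.6], [[0, 0, 0], [-0.14, -0.9, 0], 0.6], [[0, 0, 0], [-0.14, -0.9, 0], 0.6], [[0, 0, 0], [-0.14, -0.9, 0], 0.6], [[0, 0, 0], [-0.14, -0.9, 0], 0.6], [[0, 0, 0], [0, -0.36, 0], 0.6], [[0, 0, 0], [0, -0.1, 0], 0.6], [[0, 0, 0], [0, 0, 0], 0.6]], newtons=20)

```text
time: 40.6
eef_pos: [408.0, 391.0, 305.7]
tool_rot: [3.141, 0.0, 0.068]
ft_force: [-0.4, 0.7, 0.6]
finger_gap: 70.2
grasp_force: 0.0
```

Request:
step_arm(moves=[[[0, 0, 0], [0, 0, 0.4], 0.6], [[0, 0, 0], [0, 0, 0.8], 0.6], [[0, 0, 0], [0, 0, 0.8], 0.6], [[0, 0, 0], [0, 0, 0.4], 0.6], [[0, 0, 0], [0, 0, 0.09], 0.6], [[0, 0, 0], [0, 0, 0], 0.6], [[0, 0, 0], [0, 0, 0], -1], [[0, 0, 0], [0, 0, 0], -1], [[0, 0, 0], [0, 0, 0], -1], [[0, 0, 0], [0, 0, 0], -1], [[0, 0, 0], [0, 0, 0], -1], [[0, 0, 0], [0, 0, 0], -1], [[0, 0, 0], [0, 0, 0], -1]])

```text
time: 42.22
eef_pos: [408.0, 391.9, 206.8]
tool_rot: [-3.141, -0.001, 0.068]
ft_force: [-0.6, -0.1, 5.7]
finger_gap: 41.6
grasp_force: 20.0
```

Request:
step_arm(moves=[[[0, 0, 0], [0, 0, -0.3], -1], [[0, 0, 0], [0, 0, -0.7], -1], [[0, 0, 0], [0, 0, -0.9], -1], [[0, 0, 0], [0, 0.1, -0.7], -1], [[0, 0, 0], [0.16, 0.4, 0], -1], [[0, 0, 0], [0.16, 0.9, 0], -1], [[0, 0, 0], [0.16, 0.9, 0], -1], [[0, 0, 0], [0.16, 0.9, 0], -1], [[0, 0, 0], [0.16, 0.9, 0], -1], [[0, 0, 0], [0.16, 0.9, 0], -1], [[0, 0, 0], [0.16, 0.9, 0], -1], [[0, 0, 0], [0.16, 0.9, 0], -1], [[0, 0, 0], [0.16, 0.9, 0], -1], [[0, 0, 0], [0.16, 0.9, 0], -1], [[0, 0, 0], [0.16, 0.9, 0], -1], [[0, 0, 0], [0.16, 0.9, 0], -1], [[0, 0, 0], [0.16, 0.9, 0], -1], [[0, 0, 0], [0.16, 0.7, 0], -1], [[0, 0, 0], [0.07, 0.4, 0], -1], [[0, 0, 0], [0, 0.15, 0], -1]])

```text
time: 44.72
eef_pos: [533.8, -103.7, 309.5]
tool_rot: [-3.141, 0.001, 0.067]
ft_force: [-0.3, -0.0, -0.4]
finger_gap: 41.3
grasp_force: 20.0
```

Request:
step_arm(moves=[[[0, 0, 0], [0.02, 0, 0.4], -1], [[0, 0, 0], [0, 0, 0.7], -1], [[0, 0, 0], [0, 0, 0.6], -1], [[0, 0, 0], [0, 0, 0.4], -1], [[0, 0, 0], [0, 0, 0.14], -1], [[0, 0, 0], [0, 0, 0.05], -1], [[0, 0, 0], [0, 0, 0], -1]])

```text
time: 45.6
eef_pos: [535.3, -102.8, 219.2]
tool_rot: [3.141, -0.001, 0.068]
ft_force: [-0.5, -0.7, -1.5]
finger_gap: 41.4
grasp_force: 20.0
```

Request:
step_arm(moves=[[[0, 0, 0], [0, 0, 0], 0.5], [[0, 0, 0], [0, 0, 0], 0.5], [[0, 0, 0], [0, 0, 0], 0.5], [[0, 0, 0], [0, 0, 0], 0.5], [[0, 0, 0], [0, 0, -0.4], 0.5], [[0, 0, 0], [0, 0, -0.8], 0.5], [[0, 0, 0], [0, 0, -0.8], 0.5], [[0, 0, 0], [-0.03, -0.2, -0.3], 0.5], [[0, 0, 0], [-0.03, -0.6, 0], 0.6], [[0, 0, 0], [-0.03, -0.9, 0], 0.6], [[0, 0, 0], [-0.03, -0.9, 0], 0.6], [[0, 0, 0], [-0.03, -0.9, 0], 0.6], [[0, 0, 0], [-0.03, -0.9, 0], 0.6], [[0, 0, 0], [-0.03, -0.9, 0], 0.6], [[0, 0, 0], [-0.03, -0.9, 0], 0.6], [[0, 0, 0], [-0.03, -0.9, 0], 0.6], [[0, 0, 0], [-0.03, -0.9, 0], 0.6], [[0, 0, 0], [-0.03, -0.9, 0], 0.6], [[0, 0, 0], [-0.03, -0.9, 0], 0.6], [[0, 0, 0], [-0.03, -0.9, 0], 0.6]])

```text
time: 48.1
eef_pos: [489.4, 324.5, 310.4]
tool_rot: [3.141, 0.001, 0.068]
ft_force: [0.2, -0.1, -0.2]
finger_gap: 70.3
grasp_force: 0.0
```

Request:
step_arm(moves=[[[0, 0, 0], [0, -0.8, 0], 0.6], [[0, 0, 0], [0, -0.38, 0], 0.6], [[0, 0, 0], [0, -0.1, 0.3], 0.6], [[0, 0, 0], [0, 0, 0.7], 0.6], [[0, 0, 0], [0, 0, 0.8], 0.6], [[0, 0, 0], [0, 0, 0.5], 0.6], [[0, 0, 0], [0, 0, 0.26], 0.6], [[0, 0, 0], [0, 0, 0], 0.6], [[0, 0, 0], [0, 0, 0], -1], [[0, 0, 0], [0, 0, 0], -1], [[0, 0, 0], [0, 0, 0], -1], [[0, 0, 0], [0, 0, 0], -1], [[0, 0, 0], [0, 0, 0], -1], [[0, 0, 0], [0, 0, 0], -1], [[0, 0, 0], [0, 0, 0], -1]])

```text
time: 49.98
eef_pos: [487.1, 374.5, 208.9]
tool_rot: [-3.141, -0.001, 0.068]
ft_force: [-0.8, 0.2, 5.7]
finger_gap: 41.9
grasp_force: 20.0
```

Run:
```python
from h import *
for n in("top","side"):
    I=capture(n); p,e=fit(n,I,"blue",(535,-103),15); print(n,p.round(1),round(e,3))
```

```text
top [ 535.7 -102.5  534.7 -101.5] 0.031
side [ 538.1 -101.9  532.6 -104.4] 0.055
```

Request:
step_arm(moves=[[[0, 0, 0], [0, 0, -0.3], -1], [[0, 0, 0], [0, 0, -0.7], -1], [[0, 0, 0], [0, 0, -0.9], -1], [[0, 0, 0], [0.01, 0.1, -0.7], -1], [[0, 0, 0], [0.03, 0.5, 0], -1], [[0, 0, 0], [0.03, 0.9, 0], -1], [[0, 0, 0], [0.03, 0.9, 0], -1], [[0, 0, 0], [0.03, 0.9, 0], -1], [[0, 0, 0], [0.03, 0.9, 0], -1], [[0, 0, 0], [0.03, 0.9, 0], -1], [[0, 0, 0], [0.03, 0.9, 0], -1], [[0, 0, 0], [0.03, 0.9, 0], -1], [[0, 0, 0], [0.03, 0.9, 0], -1], [[0, 0, 0], [0.03, 0.9, 0], -1], [[0, 0, 0], [0, 0.8, 0], -1], [[0, 0, 0], [0, 0.4, 0], -1], [[0, 0, 0], [0, 0.13, 0], -1], [[0, 0, 0], [0, 0, 0], -1], [[0, 0, 0], [0, 0, 0], -1]])

```text
time: 52.45
eef_pos: [526.5, -24.4, 312.2]
tool_rot: [-3.141, 0.0, 0.069]
ft_force: [-0.1, 0.5, -0.5]
finger_gap: 41.8
grasp_force: 20.0
```

Request:
step_arm(moves=[[[0, 0, 0], [0.01, 0.02, 0.4], -1], [[0, 0, 0], [0, 0, 0.7], -1], [[0, 0, 0], [0, 0, 0.6], -1], [[0, 0, 0], [0, 0, 0.4], -1], [[0, 0, 0], [0, 0, 0.16], -1], [[0, 0, 0], [0, 0, 0.06], -1], [[0, 0, 0], [0, 0, 0], -1], [[0, 0, 0], [0, 0, 0], -1]])

```text
time: 53.45
eef_pos: [527.3, -26.0, 220.0]
tool_rot: [3.141, -0.001, 0.068]
ft_force: [0.0, -0.2, -0.5]
finger_gap: 41.9
grasp_force: 20.0
```

Request:
step_arm(moves=[[[0, 0, 0], [0, 0, 0], 0.5], [[0, 0, 0], [0, 0, 0], 0.5], [[0, 0, 0], [0, 0, 0], 0.5], [[0, 0, 0], [0, 0, 0], 0.5], [[0, 0, 0], [0, 0, -0.4], 0.5], [[0, 0, 0], [0, 0, -0.8], 0.5], [[0, 0, 0], [0, 0, -0.8], 0.5], [[0, 0, 0], [0.1, -0.2, -0.3], 0.5], [[0, 0, 0], [0.16, -0.6, 0], 0.6], [[0, 0, 0], [0.16, -0.9, 0], 0.6], [[0, 0, 0], [0.16, -0.9, 0], 0.6], [[0, 0, 0], [0.16, -0.9, 0], 0.6], [[0, 0, 0], [0.16, -0.9, 0], 0.6], [[0, 0, 0], [0.16, -0.9, 0], 0.6], [[0, 0, 0], [0.16, -0.9, 0], 0.6], [[0, 0, 0], [0.16, -0.9, 0], 0.6], [[0, 0, 0], [0.16, -0.9, 0], 0.6], [[0, 0, 0], [0.16, -0.9, 0], 0.6], [[0, 0, 0], [0.08, -0.5, 0], 0.6], [[0, 0, 0], [0, -0.12, 0], 0.6]])

```text
time: 55.95
eef_pos: [571.7, 359.8, 311.1]
tool_rot: [3.141, 0.0, 0.07]
ft_force: [0.9, -0.7, 0.0]
finger_gap: 69.9
grasp_force: 0.0
```

Request:
step_arm(moves=[[[0, 0, 0], [-0.15, 0, 0.2], 0.6], [[0, 0, 0], [0, 0, 0.6], 0.6], [[0, 0, 0], [0, 0, 0.8], 0.6], [[0, 0, 0], [0, 0, 0.6], 0.6], [[0, 0, 0], [0, 0, 0.3], 0.6], [[0, 0, 0], [0, 0, 0.1], 0.6], [[0, 0, 0], [0, 0, 0], 0.6], [[0, 0, 0], [0, 0, 0], -1], [[0, 0, 0], [0, 0, 0], -1], [[0, 0, 0], [0, 0, 0], -1], [[0, 0, 0], [0, 0, 0], -1], [[0, 0, 0], [0, 0, 0], -1], [[0, 0, 0], [0, 0, 0], -1], [[0, 0, 0], [0, 0, 0], -1]])

```text
time: 57.7
eef_pos: [566.2, 358.6, 207.9]
tool_rot: [-3.141, -0.001, 0.068]
ft_force: [-1.5, 0.9, 5.1]
finger_gap: 41.7
grasp_force: 20.0
```

Run:
```python
from h import *
for n in("top","side"):
    I=capture(n); p,e=fit(n,I,"red",(526,-25),15); print(n,p.round(1),round(e,3))
print(telemetry.read_state()['eef_pos'])
```

```text
top [527.5 -24.9 527.4 -24.2] 0.024
side [527.6 -24.9 525.5 -26.6] 0.036
[566.23794961 358.60591165 207.92322468]
```

Request:
step_arm(moves=[[[0, 0, 0], [0, 0, -0.3], -1], [[0, 0, 0], [0, 0, -0.7], -1], [[0, 0, 0], [0, 0, -0.9], -1], [[0, 0, 0], [0, 0.1, -0.7], -1], [[0, 0, 0], [-0.15, 0.5, 0], -1], [[0, 0, 0], [-0.2, 0.9, 0], -1], [[0, 0, 0], [-0.2, 0.9, 0], -1], [[0, 0, 0], [-0.2, 0.9, 0], -1], [[0, 0, 0], [-0.2, 0.9, 0], -1], [[0, 0, 0], [-0.2, 0.9, 0], -1], [[0, 0, 0], [-0.2, 0.9, 0], -1], [[0, 0, 0], [-0.2, 0.9, 0], -1], [[0, 0, 0], [-0.1, 0.5, 0], -1], [[0, 0, 0], [-0.03, 0.15, 0], -1], [[0, 0, 0], [0, 0, 0], -1], [[0, 0, 0], [0, 0, 0], -1]])

```text
time: 59.8
eef_pos: [519.5, 53.0, 311.2]
tool_rot: [-3.141, 0.0, 0.069]
ft_force: [-0.8, -0.5, -1.7]
finger_gap: 42.0
grasp_force: 20.0
```

Request:
step_arm(moves=[[[0, 0, 0], [0, 0, 0.4], -1], [[0, 0, 0], [0, 0, 0.7], -1], [[0, 0, 0], [0, 0, 0.6], -1], [[0, 0, 0], [0, 0, 0.4], -1], [[0, 0, 0], [0, 0, 0.16], -1], [[0, 0, 0], [0, 0, 0.05], -1], [[0, 0, 0], [0, 0, 0], -1], [[0, 0, 0], [0, 0, 0], -1]])

```text
time: 60.8
eef_pos: [520.0, 52.5, 219.7]
tool_rot: [3.142, -0.001, 0.068]
ft_force: [1.1, 1.0, -2.0]
finger_gap: 42.0
grasp_force: 20.0
```

Request:
step_arm(moves=[[[0, 0, 0], [0, 0, 0], 0.45], [[0, 0, 0], [0, 0, 0], 0.45], [[0, 0, 0], [0, 0, 0], 0.45], [[0, 0, 0], [0, 0, 0], 0.45], [[0, 0, 0], [0, 0, -0.4], 0.45], [[0, 0, 0], [0, 0, -0.8], 0.45], [[0, 0, 0], [0, 0, -0.8], 0.45], [[0, 0, 0], [0, -0.3, -0.5], 0.45], [[0, 0, 0], [0, -0.8, 0], 0.6], [[0, 0, 0], [0, -0.9, 0], 0.6], [[0, 0, 0], [0, -0.9, 0], 0.6], [[0, 0, 0], [0, -0.9, 0], 0.6], [[0, 0, 0], [0, -0.9, 0], 0.6], [[0, 0, 0], [0, -0.6, 0], 0.6], [[0, 0, 0], [0, -0.3, 0], 0.6], [[0, 0, 0], [0, 0, 0], 0.6]])

```text
time: 62.8
eef_pos: [504.3, 276.3, 319.6]
tool_rot: [-3.141, -0.0, 0.069]
ft_force: [-0.0, -0.5, -0.6]
finger_gap: 70.2
grasp_force: 0.0
```

Run:
```python
from h import *
for n in("top","side"):
    I=capture(n)
    for c,p in dict(yellow=(519,52),red=(526,-26),blue=(534,-103)).items():
        p,e=fit(n,I,c,p,15); print(n,c,p.round(1),round(e,3))
    cv2.imwrite(f"pics/{n}9.png",cv2.resize(I,None,fx=1.5,fy=1.5))
```

```text
top yellow [520.7  53.7 519.4  53.4] 0.032
top red [527.5 -25.4 527.5 -24.3] 0.024
top blue [ 535.6 -102.7  534.7 -101.5] 0.032
side yellow [557.8  43.  517.5  50.2] 0.195
side red [527.4 -24.9 525.3 -27.1] 0.036
side blue [ 536.6 -101.6  533.  -104.9] 0.053
```

View pics/side9.png

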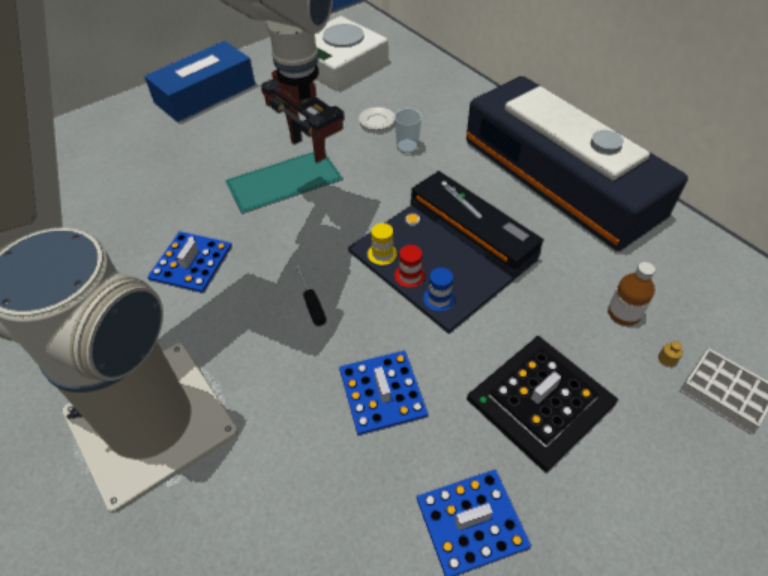

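The three jars stand upright on their own discs, at (382,243), (410,265) and (440,288), each within about 2 mm of centre. The cassette lies square on the stage at (543,397), the mat is empty and the arm is clear. Handing in.

```bash
python3 -c "
from rig import order
print(order.job_done())"
```

```text
the job is handed in; nothing more can be done
None
```

The job is handed in at about 63 s of the 139 s allowed: the cassette sits centred and square on the stage, within about 1–2 mm, and each jar is back upright on its own disc, within about 2 mm of centre; the judge's verdict was not shown.

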